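Wedge the sprung catch back and take out the crumb box

TASK

Take the steel crumb box out of the packing machine: its sprung catch will not stay back by itself, so push the wooden prop, thin end first, between the backing block and the catch's roller until the catch is as far back as it goes, without forcing it beyond that, and let go of the prop so that it holds the catch by itself. Then lift the crumb box out and set it down, not drop it, upright inside the blue tray, leaving the catch propped back and the jar and cartons where they are.

Things in the scene. Friction and masses are not known exactly. Their poses are not given: they have to be found in the camera images.
- station: The machine's fixed infeed end: aluminium deck 230 x 385 mm, top 12 mm above the table, turned up to 9 degrees. Origin at table height; deck spans x -90 to 140, y -200 to 185 mm of its frame. Beyond x 92 mm a catch housing, 60 mm tall; beyond x 145 mm a green belt, top at 56 mm. The dark backing block on it (45 x 60 x 40 mm tall) spans y -85 to -25 mm.
- nest (a point): Fixed point on the deck top, station x 0, y 113 mm: centre of the crumb box's nest, a steel frame with walls 8 mm thick and 25 mm above the deck, 1.5 mm play all round the box.
- gap (a point): Fixed point on the deck top, station x 25, y -60 mm, in the gap between backing block (-x side) and roller (+x side), where the prop is driven along the station's +y. The block's face stands anywhere from station x 9 to 20 mm: it is not measured, so feel for it. The gap is 15 to 26 mm wide with the catch closed.
- catch (a joint): How far the steel catch has slid back along the station's +x, in m: 0 closed (as at the start), 0.014 hard against its hidden end stop. A spring pushes it closed with 3 N at 0 and 6 N at 0.014; it has no hold of its own. The catch surely frees the crumb box above 0.0115.
- roller (a point): Top of the catch's upright steel roller (18 mm diameter, from 2 mm above the deck), level with the middle of its bracket, which spans 52 to 60 mm above the deck. At station x 44, y -60 mm when closed, so that its face to the gap is at x 35 mm; it moves with the catch. No part of the catch is higher than 62 mm above the deck.
- nose (a point): Tip of the catch's nose, 30 mm wide along y, which overhangs the crumb box's lug by 9 mm when closed (nose underside 51 mm above the deck). It moves with the catch.
- prop: Wooden wedge 190 mm long, 40 tall, about 0.17 kg, flat on the table. Origin at the underside, in the middle of its grip part (x -45 to 45, y -16 to 16 mm); x points to the thin end. From x 45 to 145 it tapers from 42 to 10 mm wide: the face y +16 is straight over the full length, the other slants. In use its x points along the station's +y, straight face against the backing block.
- prop_nose (a point): Middle of the prop's thin end, underside: prop x 145, y 11 mm. With the catch fully back it is 57 to 96 mm past the roller's centre, depending on where the block stands. Pushing the prop home takes up to about 12 N, then the resistance rises sharply: stop there, 40 N on the catch bends it. Let go, it stays by friction, provided that its straight face already bore on the backing block.
- crumb_box: Open steel box, 70 mm (x) by 120 mm (y) by 60 mm tall, about 0.45 kg, standing in the nest, axes as the station at the start. Origin at the centre of its underside. A lug sticks out 15 mm on its +x side, 40 to 48 mm up, under the catch's nose.
- handle (a point): Middle of the crumb box's handle bar, 102 mm above its underside: a square bar 14 x 14 mm, 114 mm long along the box's y, 35 mm free space below it down to the rim.
- tray: Fixed blue plastic tray, open on top, outer 270 mm (x) by 220 mm (y) by 65 mm tall, walls and floor 6 mm. Origin at the centre of its underside.
- jar: Bystander: closed glass jar, 84 mm diameter, 110 mm tall, origin at the centre of its underside.
- carton_a: Bystander: carton 90 x 130 x 50 mm on the green belt, origin at the centre of its underside.
- carton_b: Bystander: a second such carton on the green belt.
Mind the look-alikes: they are no part of the job. What is shaped like the crumb_box but purple or red is not meant.

How it is judged:
By the outcome, as a careful person would: the job done as asked, in the order asked, and still so for the second after the job is handed in, with the robot touching nothing.
It also fails if it takes over 58 s, if anything falls off the work surface, if the arm or the gripper's body presses on something with over 40 N, if the wrist force passes 120 N, or if a joint passes its speed limit or range.

ROBOT

A 6-joint arm with a two-finger parallel gripper is mounted at the origin on the work surface. World frame = base frame: x ahead of the robot, y to its left, z up, the work surface at z = 0. Lengths are in mm, angles in rad, forces in N, time in s.
With the tool pointing down it reaches from about 425 to 950 mm from the base axis. Payload 3.5 kg.
Tool frame: the origin (TCP) lies at the very end of the fingers, on their centre line; the grasp point (between the pads) lies 19 mm behind it; z points along the fingers, y is the direction in which the jaws open and shut (so a half turn about z gives the same grasp; the last joint's range is limited). The gripper opens to 85 mm and grips with 20 to 120 N. Pads are 22 mm wide; open, the fingers measure 114 mm over their backs; the gripper's body (76 mm by 85 mm) begins 54 mm behind the grasp point. The pads swing forward as they close: fully open they stand 13 mm farther back than shut.
Start: joints at [-1.371, 0.286, 1.577, -0, 1.279, -0.15], TCP at [231.352, -634.1, 231.325] pointing down, gripper open.
Joint ranges: [-2.77, 2.77], [-0.9, 2.22], [0.21, 2.48], [-1.53, 4.67], [0.24, 2.81], [-2.84, 2.84]. Speed limits (rad/s): [2.79, 2.79, 3.14, 3.14, 3.14, 3.14].

INTERFACE

Orientations are given as a rotation vector (axis times angle).
In Python, from station import status, cams, hand_in, models gives the robot as it stands.
- The arm moves only by the shell command python3 -m pendant 'ROWS' [FORCE]. ROWS is a JSON object of lists of equal length, an entry for each row: "grip": the closure, from 0 (fully open) to 1 (shut); "travel": the shift along the tool's x, y, z in cm, a list of three; "turn": the turn about the tool's z in rad. A call has 1 to 20 rows; each row is the pose to reach, as a shift and turn from the pose commanded when the call began, along the tool's axes at that moment; what a row does not reach only later rows make up. A row lasts 1/10 s, in which the tool goes at most 50 mm and 8.59 degrees, less where a joint would pass 70% of its speed; a pose out of reach is approached as far as the arm can. A call with a gripper value outside its range is refused whole. The fingers move at their own pace and stop on an object; FORCE is the grip in N (left out, the last holds). Time passes only in rows, so rows that repeat a pose let the fingers close. It gives the time, the measured TCP pose, the force and the opening at its end, in the units of the state.
- status.state(): the state, without advancing time (a new reading comes with each control period).
- cams.capture(name): name is "scene" or "top" or "wrist"; returns the picture (400x640x3 uint8, blue, green, red); there is no depth.
- cams.calibration(name): a dict with "fx", "fy", "cx", "cy" (pixels), "R" (3x3) and "t" (3): a world point X has camera coordinates R X + t; the wrist camera has in their place "mount" (4x4, takes a point from camera to tool coordinates, whose origin is the TCP and whose axes are the flange's). Camera axes: x right, y down, z forward; pixel columns grow to the right and rows downward; lengths in mm; the calibration is good to about 2 mm. A picture is of the moment at which its call begins: read the wrist's pose just before it. calibration takes no time and is no camera call.
- hand_in(): hands the job in, once; it reports no verdict.
Trained networks look in the newest picture that a camera, given by its name, has taken for a name from the list of things; names that differ only in an ending like _2 or _b are one class to them, and where a whole thing is asked for, a point or a joint stands for the part that bears it (a point fixed in the world has none). Each returns a list of dicts, best first, with "score" (0 to 1); they miss things now and then, are a little off and sometimes report something else, mostly with a low value. They report only what shows in the picture. A call takes as long as a camera call. They do not tell look-alikes from the thing itself.
- models.trace(label, camera): "pixels" (400x640 bool, what is visible of it) and "extent" ([left, top, width, height] in pixels, round what is visible of it).
The state is a dict: "t": time; "qpos": joint angles; "qvel": joint speeds; "tau": joint torques, N m; "tcp_pos": TCP position; "orientation": TCP orientation; "ft_force": force on the tool from outside, world axes, zero at the start; "wrist_torque": the same for the moment, N m; "finger_gap": opening from 0.0 (shut) to 1.0 (fully open).
Only numpy, scipy, OpenCV 4.12 (cv2) and the standard library are available. Lean on these libraries where they do the work, as an engineer would, in place of code of your own. Each camera call takes 0.05 s, during which the arm holds its last target. There are 200 camera calls.

## Working session

There is one attempt and no reset: what is moved stays moved. The work goes in short steps, Python scripts to look and compute and a shell command to move; the robot and the scene stay as the last step left them, time stands still between calls to the robot, and variables do not carry over. Pictures are saved under pics/ and viewed, about 8 in all and at most 12, crops included, and the job is handed in when it is done.

```bash
mkdir -p pics; ls
python3 - <<'E'
from station import status,cams,models
import cv2,numpy as np
for n in ["scene","top"]:
    im=cams.capture(n); cv2.imwrite(f"pics/{n}0.png",im)
    c=cams.calibration(n); print(n,{k:np.round(v,3).tolist() for k,v in c.items()})
    for l in ["prop","crumb_box","tray","catch","jar","carton_a","station"]:
        for d in models.trace(l,n)[:4]:
            ys,xs=np.nonzero(d["pixels"]); print(n,l,round(d["score"],2),d["extent"],xs.mean().round(),ys.mean().round())
print(status.state()); print(cams.calibration("wrist"))
a=cv2.imread("pics/scene0.png");b=cv2.imread("pics/top0.png")
E
```

```text
pics
scene {'fx': 376.962, 'fy': 376.962, 'cx': 325.585, 'cy': 191.384, 'R': [[0.286, 0.958, 0.011], [0.729, -0.21, -0.651], [-0.621, 0.194, -0.759]], 't': [-123.828, -296.346, 1383.239]}
scene prop 0.55 [181.6, 227.4, 27.0, 74.1] 193.0 262.0
scene prop 0.53 [286.7, 247.4, 72.2, 62.5] 322.0 279.0
scene crumb_box 0.87 [377.4, 96.0, 37.1, 39.0] 396.0 118.0
scene crumb_box 0.82 [341.3, 166.4, 46.3, 41.8] 363.0 187.0
scene crumb_box 0.72 [189.7, 147.8, 33.9, 54.5] 208.0 177.0
scene tray 0.91 [389.2, 133.4, 107.4, 83.2] 439.0 171.0
scene catch 0.69 [306.5, 193.4, 76.2, 36.8] 347.0 215.0
scene jar 0.98 [449.6, 212.6, 40.2, 48.7] 469.0 236.0
scene carton_a 0.82 [286.7, 246.3, 71.9, 63.2] 321.0 279.0
scene carton_a 0.76 [366.4, 223.7, 66.3, 61.3] 398.0 252.0
scene station 0.94 [251.1, 185.8, 204.6, 160.1] 339.0 256.0
top {'fx': 461.403, 'fy': 461.403, 'cx': 322.512, 'cy': 205.62, 'R': [[-0.017, -1.0, -0.004], [-0.98, 0.017, -0.196], [0.196, 0.0, -0.981]], 't': [-4.125, 474.255, 1526.448]}
top prop 0.63 [419.3, 155.5, 19.9, 53.7] 429.0 184.0
top crumb_box 0.66 [402.7, 239.2, 31.6, 40.6] 415.0
[... 923 characters left out ...]
 231.35389141]), 'orientation': array([-3.09365240e+00, -5.46657451e-01,  1.58465947e-05]), 'ft_force': array([-0.13706976,  0.01021418,  0.21670166]), 'wrist_torque': array([ 0.02638679,  0.01656354, -0.04493733]), 'finger_gap': 1.0010389378675886}
{'fx': 325.912419016494, 'fy': 325.912419016494, 'cx': 314.3913563625016, 'cy': 205.92523982001694, 'mount': array([[-7.07909464e-04, -9.54362239e-01, -2.98650659e-01,
         7.66470025e+01],
       [ 9.99999456e-01, -4.46673381e-04, -9.42977562e-04,
         1.80978374e-01],
       [ 7.66542877e-04, -2.98651164e-01,  9.54362035e-01,
        -1.43064103e+02],
       [ 0.00000000e+00,  0.00000000e+00,  0.00000000e+00,
         1.00000000e+00]])}
```

Run:
```python
import cv2
b=cv2.imread("pics/top0.png")[90:320,150:470]; cv2.imwrite("pics/topc.png",cv2.resize(b,None,fx=2.5,fy=2.5,interpolation=2))
b=cv2.imread("pics/scene0.png")[80:350,170:500]; cv2.imwrite("pics/scenec.png",cv2.resize(b,None,fx=2.2,fy=2.2,interpolation=2))
```

```text
(no output)
```

View pics/topc.png

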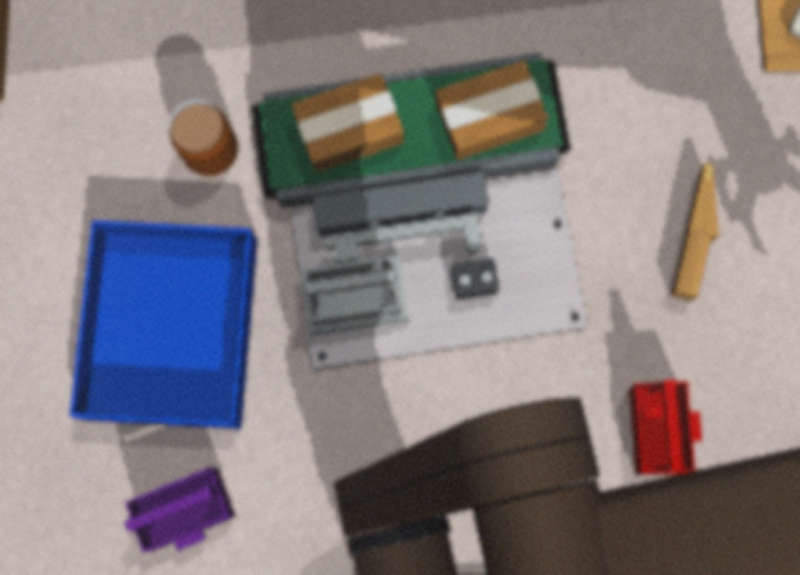

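View pics/scenec.png

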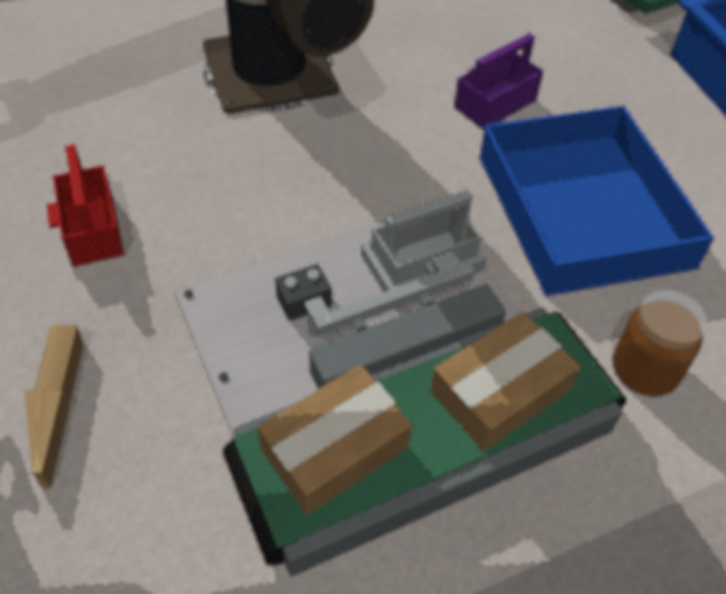

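```bash
cat > h.py <<'E'
import numpy as np,cv2
from scipy.spatial.transform import Rotation as Ro
from scipy.optimize import minimize
from station import status,cams,models
def cam(n,s=None):
    c=cams.calibration(n); K=np.array([[c["fx"],0,c["cx"]],[0,c["fy"],c["cy"]],[0,0,1]])
    if n=="wrist":
        s=s or status.state(); T=np.eye(4);T[:3,:3]=Ro.from_rotvec(s["orientation"]).as_matrix();T[:3,3]=s["tcp_pos"]
        W=np.linalg.inv(T@np.array(c["mount"])); return K,W[:3,:3],W[:3,3]
    return K,np.array(c["R"]),np.array(c["t"])
def proj(C,X):
    p=(np.atleast_2d(X)@C[1].T+C[2])@C[0].T; return p[:,:2]/p[:,2:]
def back(C,uv,z):
    d=np.c_[np.atleast_2d(uv),np.ones(len(np.atleast_2d(uv)))]@np.linalg.inv(C[0]).T@C[1]; o=-C[1].T@C[2]
    return o+d*((z-o[2])/d[:,2])[:,None]
def place(p,L):  # p=x,y,yaw
    c,s=np.cos(p[2]),np.sin(p[2]); L=np.atleast_2d(L).astype(float)
    return np.c_[p[0]+c*L[:,0]-s*L[:,1],p[1]+s*L[:,0]+c*L[:,1],L[:,2]]
def prism(poly,z0,z1): return np.array([[x,y,z] for z in (z0,z1) for x,y in poly],float)
def box(x0,x1,y0,y1,z0,z1): return prism([(x0,y0),(x1,y0),(x1,y1),(x0,y1)],z0,z1)
PROP=[box(-45,45,-16,16,0,40),prism([(45,-26),(145,6),(145,16),(45,16)],0,40)]
TRAY=[box(-135,135,-110,110,0,65)]
def sil(p,parts,C,k=4):
    m=np.zeros((400*k,640*k),np.uint8)
    for P in parts:
        q=proj(C,place(p,P)); cv2.fillConvexPoly(m,cv2.convexHull(np.round((q+.5)*k).astype(np.int32)),1)
    return cv2.resize(m.astype(np.float32),(640,400),interpolation=cv2.INTER_AREA)
def fit(p0,parts,obs):  # obs=[(C,mask)]
    def f(q):
        e=0
        for C,m in obs:
            s=sil(q*[1,1,.01],parts,C); e+=1-np.minimum(s,m).sum()/np.maximum(s,m).sum()
        return e/len(obs)
    p0=np.array(p0)*[1,1,100]
    r=minimize(f,p0,method="Nelder-Mead",options=dict(initial_simplex=np.vstack([p0]+[p0+d for d in np.diag([15,15,12])]),xatol=.1,fatol=1e-5))
    return r.x*[1,1,.01],1-r.fun
E
python3 - <<'E'
from h import *
T=cam("top");S=cam("scene");s=status.state();print(Ro.from_rotvec(s["orientation"]).as_matrix().round(3).tolist())
f=lambda x,y:(x/2.5+150,y/2.5+90)
print("deck BL,BR",back(T,[f(315,365),f(583,325)],12).round().tolist())
print("scene deck corner L",back(S,[(170+178/2.2,80+293/2.2)],12).round())
print("prop butt,tip",back(T,[f(685,297),f(708,165)],40).round().tolist())
print("jar",back(T,[f(200,125)],110).round().tolist())
for n in("top","scene"): cams.capture(n)
def mk(l,n,ext):
    for d in models.trace(l,n):
        if abs(d["extent"][0]-ext)<15: return d["pixels"].astype(np.float32)
P=back(T,[f(690,250)],40)[0]
o=[(T,mk("prop","top",419)),(S,mk("prop","scene",181))]
print("prop",fit([P[0],P[1],-.1],PROP,o)); 
for q in o: print(fit([P[0],P[1],-.1],PROP,[q]))
P=back(T,[f(165,320)],65)[0]
o=[(T,mk("tray","top",180)),(S,mk("tray","scene",389))]
print("tray",fit([P[0],P[1],-.1],TRAY,o),[fit([P[0],P[1],-.1],TRAY,[q]) for q in o])
E
```

```text
[[0.939, 0.343, -0.0], [0.343, -0.939, 0.0], [-0.0, -0.0, -1.0]]
deck BL,BR [[377.0, 150.0, 12.0], [427.0, -222.0, 12.0]]
scene deck corner L [[ 437. -221.   12.]]
prop butt,tip [[458.0, -359.0, 40.0], [646.0, -402.0, 40.0]]
jar [[692.0, 295.0, 110.0]]
prop (array([ 5.08980534e+02, -3.72764163e+02, -2.77497598e-01]), np.float64(0.9321718215942383))
(array([ 5.08902055e+02, -3.72901790e+02, -2.75137540e-01]), np.float64(0.92948317527771))
(array([ 5.09773862e+02, -3.72825726e+02, -2.77468949e-01]), np.float64(0.9352684020996094))
tray (array([ 4.37246650e+02,  3.51933792e+02, -6.29761940e-02]), np.float64(0.9775936305522919)) [(array([ 4.35736059e+02,  3.51938983e+02, -7.08073251e-02]), np.float64(0.9754191637039185)), (array([ 4.37898410e+02,  3.52157019e+02, -6.63753834e-02]), np.float64(0.9824573397636414))]
```

```bash
python3 -m pendant '{"grip":[0,0,0,0,0,0,0,0,0,0],"travel":[[34.2,-15.6,2],[34.2,-15.6,2],[34.2,-15.6,2],[34.2,-15.6,2],[34.2,-15.6,2],[34.2,-15.6,2],[34.2,-15.6,2],[34.2,-15.6,2],[34.2,-15.6,2],[34.2,-15.6,2]],"turn":[0.627,0.627,0.627,0.627,0.627,0.627,0.627,0.627,0.627,0.627]}'
python3 - <<'E'
from h import *
C=cam("wrist"); im=cams.capture("wrist"); cv2.imwrite("pics/w1.png",im)
for d in models.trace("prop","wrist"):
    print(d["score"],d["extent"]); 
    if d["extent"][2]*d["extent"][3]>3000: print(fit([509,-373,-.277],PROP,[(C,d["pixels"].astype(np.float32))]))
print(sum(sil([509,-373,-.277],PROP,C).ravel()))
E
```

```text
t: 2.1
tcp_pos: [499.4, -370.1, 211.3]
orientation: [3.111, -0.431, -0.001]
ft_force: [-0.7, 0.4, 0.1]
finger_gap: 0.998
0.57 [299.0, 4.5, 38.3, 211.0]
(array([ 5.10071958e+02, -3.72925632e+02, -2.81861041e-01]), np.float64(0.9507005214691162))
6430.375
```

```bash
python3 -m pendant '{"grip":[0,0,0,0,0,0,0,1,1,1,1,1,1],"travel":[[0,0,5],[0,0,10],[0,0,15],[0,0,18],[0,0,20],[0,0,20.5],[0,0,20.5],[0,0,20.5],[0,0,20.5],[0,0,20.5],[0,0,20.5],[0,0,20.5],[0,0,20.5]],"turn":[0.005,0.005,0.005,0.005,0.005,0.005,0.005,0.005,0.005,0.005,0.005,0.005,0.005]}' 60
```

```text
t: 3.5
tcp_pos: [500.0, -371.0, 7.8]
orientation: [3.109, -0.441, 0.003]
ft_force: [-1.4, 0.3, 5.4]
finger_gap: 0.367
```

```bash
python3 -m pendant '{"grip":[1,1,1,1,1,1,1,1,1,1,1,1,1,1,1,1,1],"travel":[[0,0,-3],[0,0,-8],[0,0,-13],[-2,-4,-17],[-4,-8,-20],[-6,-12,-23],[-8,-16,-25],[-9.9,-20,-25],[-9.9,-21.6,-25],[-9.9,-21.6,-25],[-9.9,-21.6,-25],[-9.9,-21.6,-25],[-9.9,-21.6,-25],[-9.9,-21.6,-25],[-9.9,-21.6,-25],[-9.9,-21.6,-25],[-9.9,-21.6,-25]],"turn":[0,0,-0.14,-0.28,-0.42,-0.56,-0.7,-0.84,-0.98,-1.12,-1.26,-1.4,-1.54,-1.68,-1.82,-1.986,-1.986]}'
python3 - <<'E'
from h import *
C=cam("wrist"); im=cams.capture("wrist"); cv2.imwrite("pics/w2.png",cv2.resize(im,None,fx=1.25,fy=1.25))
cv2.imwrite("pics/w2raw.png",im); s=status.state(); np.savez("w2.npz",K=C[0],R=C[1],t=C[2]); print(s["tcp_pos"],s["qpos"],s["ft_force"])
E
```

```text
t: 5.2
tcp_pos: [463.6, -135.0, 255.1]
orientation: [-2.067, -2.364, 0.001]
ft_force: [0.2, -1.1, -2.4]
finger_gap: 0.365
[ 463.73038003 -135.00765929  255.25692712] [-4.93702499e-01 -1.66647802e-01  2.00753357e+00 -1.19288595e-04
  1.30244204e+00 -6.25444217e-01] [-0.6597932   0.29349667 -1.89564364]
```

View pics/w2.png

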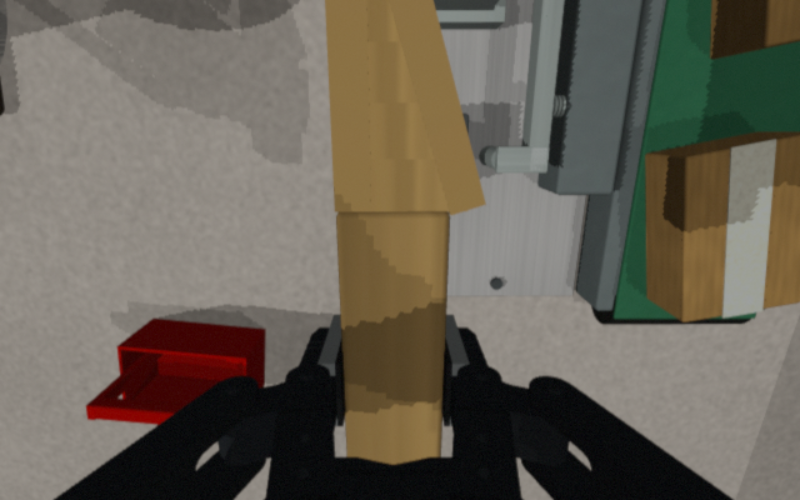

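```bash
python3 -m pendant '{"grip":[1,1,1,1,1],"travel":[[0,5,0],[1,10,0],[2,14,0],[2,14,0],[2,14,0]],"turn":[0,0,0,0,0]}'
python3 - <<'E'
from h import *
C=cam("wrist"); im=cams.capture("wrist"); cv2.imwrite("pics/w3.png",cv2.resize(im,None,fx=1.25,fy=1.25))
cv2.imwrite("pics/w3raw.png",im); np.savez("w3.npz",K=C[0],R=C[1],t=C[2])
for l in("catch","station","crumb_box"):
  for d in models.trace(l,"wrist"): print(l,d["score"],d["extent"])
E
```

```text
t: 5.75
tcp_pos: [600.4, -96.4, 254.8]
orientation: [-2.068, -2.362, 0.002]
ft_force: [-0.9, 0.0, -1.2]
finger_gap: 0.365
catch 0.56 [249.7, 135.0, 17.5, 25.4]
station 0.78 [135.9, 0.0, 387.7, 275.5]
crumb_box 0.98 [0.0, 269.2, 112.8, 92.3]
crumb_box 0.92 [164.1, 0.0, 92.9, 33.6]
```

View pics/w3.png

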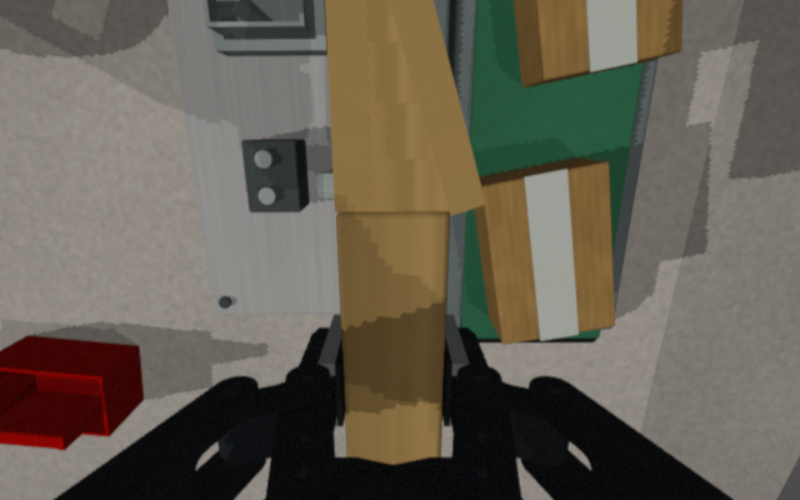

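Run:
```python
from h import *
d=np.load("w3.npz");C=(d["K"],d["R"],d["t"]); e=np.load("w2.npz");C2=(e["K"],e["R"],e["t"])
f=lambda P:np.array(P)/1.25
A=back(C,f([(210,314),(335,313),(171,12),(198,220)]),12); print("deck",A.round(1).tolist())
B=back(C,f([(242,141),(303,139),(249,212),(304,211)]),52); print("block",B.round(1).tolist())
D=back(C2,f([(490,157)]),64); print("roller w2",D.round(1)); 
D=back(C2,f([(497,147),(497,171),(547,171),(533,0),(562,0)]),72); print("bracket w2",D.round(1).tolist())
D=back(C2,f([(585,200),(578,295),(450,297)]),12); print("deck w2",D.round(1).tolist())
for n,X in(("edge -y",A[1]-A[0]),("edge -x",A[2]-A[0]),("block",B[0]-B[2]),("blockr",B[1]-B[3])): print(n,np.arctan2(X[1],X[0]))
g=cv2.imread("pics/w3raw.png")
crop=g[90:200,150:290]; a=cv2.resize(crop,None,fx=4,fy=4,interpolation=2)
g=cv2.imread("pics/w2raw.png"); b=cv2.resize(g[60:260,340:500],(448,560),interpolation=2)
a=cv2.copyMakeBorder(a,0,120,0,0,0); cv2.imwrite("pics/cmp.png",np.hstack([a,b])[:,:]); print(a.shape,b.shape)
```

```text
deck [[425.3, -226.1, 12.0], [554.0, -207.7, 12.0], [393.2, 48.7, 12.0], [413.9, -127.4, 12.0]]
block [[468.7, -45.2, 52.0], [518.1, -37.0, 52.0], [476.0, -103.5, 52.0], [522.8, -96.4, 52.0]]
roller w2 [[532.7 -69.1  64. ]]
bracket w2 [[534.6, -60.8, 72.0], [538.4, -78.7, 72.0], [577.3, -73.4, 72.0], [539.0, 40.1, 72.0], [559.1, 42.8, 72.0]]
deck w2 [[642.3, -97.6, 12.0], [661.6, -193.1, 12.0], [532.6, -212.8, 12.0]]
edge -y 0.14213017656586963
edge -x 1.6872613055212402
block 1.695063393847908
blockr 1.6514205746679638
(560, 560, 3) (560, 448, 3)
```

Run:
```python
from h import *
d=np.load("w3.npz");C=(d["K"],d["R"],d["t"]); e=np.load("w2.npz");C2=(e["K"],e["R"],e["t"])
g=cv2.GaussianBlur(cv2.imread("pics/w3raw.png"),(3,3),0).astype(float); g2=cv2.GaussianBlur(cv2.imread("pics/w2raw.png"),(3,3),0).astype(float)
def edge(g,C,z,a,b,n=40,w=7):  # points along a->b (raw px), search normal
    a,b=np.array(a,float),np.array(b,float);u=(b-a)/np.linalg.norm(b-a);nn=np.array([-u[1],u[0]]);pts=[]
    t=np.arange(-w,w+.1,.25)
    for k in np.linspace(0,1,n):
        q=a+k*(b-a)+t[:,None]*nn; v=cv2.remap(g.astype(np.float32),q[:,0].astype(np.float32)[None],q[:,1].astype(np.float32)[None],1)[0]
        gr=np.abs(v[8:]-v[:-8]).sum(1); i=gr.argmax(); pts.append(q[i+4])
    pts=np.array(pts,np.float32); W=back(C,pts,z)[:,:2]
    for _ in range(5):
        vx,vy,x0,y0=cv2.fitLine(W.astype(np.float32),cv2.DIST_HUBER,0,.5,.01).ravel(); r=(W-[x0,y0])@[-vy,vx]; W=W[np.abs(r)<max(1,2*np.median(np.abs(r)))] if len(W)>12 else W
    return np.round([np.arctan2(vy,vx),x0,y0,r.std(),len(W)],3).tolist()
s=1/1.25
S=lambda p:(p[0]*s,p[1]*s)
print("deck-x",edge(g,C,12,S((191,165)),S((209,305))),edge(g,C,12,S((172,20)),S((190,160))))
print("deck-y w3",edge(g,C,12,S((232,313)),S((330,313))))
print("deck-y w2",edge(g2,C2,12,S((455,296)),S((570,295))))
print("belt w3 rail",edge(g2,C2,12,S((580,215)),S((577,285))))
print("block left/right",edge(g,C,52,S((243,146)),S((249,206))),edge(g,C,52,S((304,145)),S((305,206)),w=3))
print("block top/bot",edge(g,C,52,S((250,141)),S((300,139))),edge(g,C,52,S((254,212)),S((300,211))))
```

```text
deck-x [-1.435, 417.373, -141.712, 0.404, 20.0] [-1.44, 400.648, -18.129, 0.512, 30.0]
deck-y w3 [0.153, 497.317, -214.044, 0.265, 23.0]
deck-y w2 [0.097, 585.985, -203.797, 0.507, 24.0]
belt w3 rail [-1.433, 648.578, -138.664, 0.275, 40.0]
block left/right [-1.428, 471.832, -74.81, 0.262, 40.0] [-1.462, 523.029, -66.408, 0.244, 39.0]
block top/bot [0.13, 495.629, -39.7, 0.303, 40.0] [0.133, 499.832, -99.721, 0.081, 39.0]
```

View pics/cmp.png

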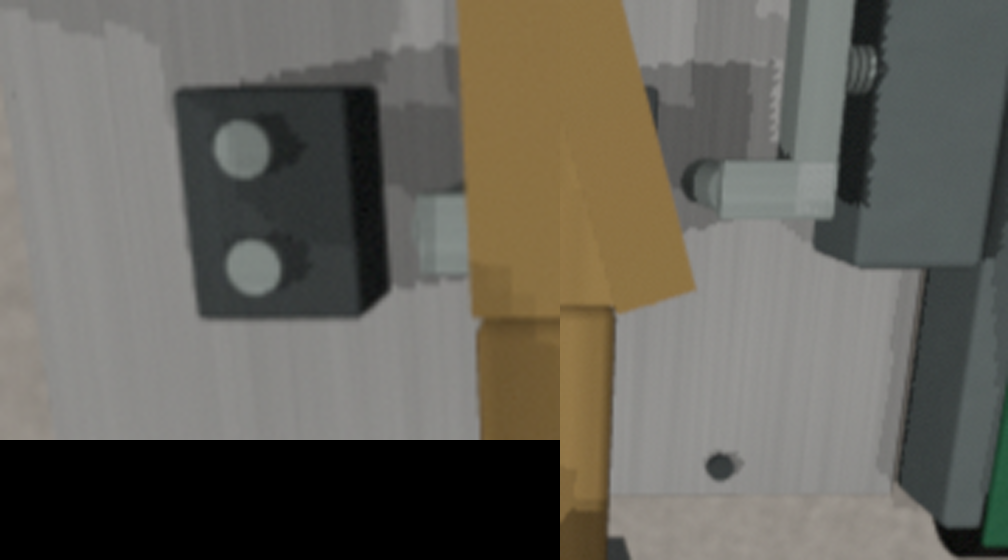

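```bash
python3 -m pendant '{"grip":[1,1,1,1,1,1,1,1,1,1],"travel":[[-4,-1.5,0],[-8,-3,0],[-12,-4.5,2],[-16.6,-6,7],[-16.6,-6,12],[-16.6,-6,16],[-16.6,-6,19],[-16.6,-6,20],[-16.6,-6,20],[-16.6,-6,20]],"turn":[0,0,0,0,0,0,0,0,0,0]}'
cat >> h.py <<'E'
Y=.135;O=np.array([490.9,-14.4])
def st(P): d=np.array(P)[:2]-O; c,s=np.cos(Y),np.sin(Y); return np.array([c*d[0]+s*d[1],-s*d[0]+c*d[1]])
def wo(x,y,z): c,s=np.cos(Y),np.sin(Y); return [O[0]+c*x-s*y,O[1]+s*x+c*y,z]
def rep():
    s=status.state(); v=2*np.arctan2(s["orientation"][1],s["orientation"][0]); print("st",st(s["tcp_pos"]).round(1),"z",s["tcp_pos"][2].round(1),"yawerr",round((v-Y-np.pi/2+np.pi)%(2*np.pi)-np.pi,4),"F st",(st(s["ft_force"][:2]+O)).round(2),s["ft_force"][2].round(2),"M",s["wrist_torque"].round(2),"t",round(s["t"],2)); return s
E
python3 - <<'E'
from h import *
rep(); C=cam("wrist"); im=cams.capture("wrist"); 
# overlay predicted gap: block face edge, roller
for x,y,z,c in [(18,-85,52,(0,0,255)),(18,-25,52,(0,0,255)),(-27,-85,52,(0,0,255)),(35,-60,64,(0,255,0)),(26.5,-60,12,(255,0,0)),(0,43.5,37,(255,0,255))]:
    p=proj(C,wo(x,y,z))[0]; print(p.round()); cv2.circle(im,tuple(int(v) for v in p),2,c,-1)
cv2.imwrite("pics/w4.png",cv2.resize(im,None,fx=1.25,fy=1.25))
E
```

```text
t: 6.95
tcp_pos: [564.3, -270.5, 59.1]
orientation: [2.066, 2.36, 0.001]
ft_force: [1.6, 0.0, -1.2]
finger_gap: 0.368
st [  38.3 -263.6] z 59.1 yawerr -0.0023 F st [ 1.61 -0.17] -1.24 M [-0.11  0.01 -0.02] t 6.95
[ 253. -207.]
[ 240. -484.]
[ 122. -207.]
[ 299. -362.]
[ 285. -200.]
[ 168. -791.]
```

View pics/w4.png

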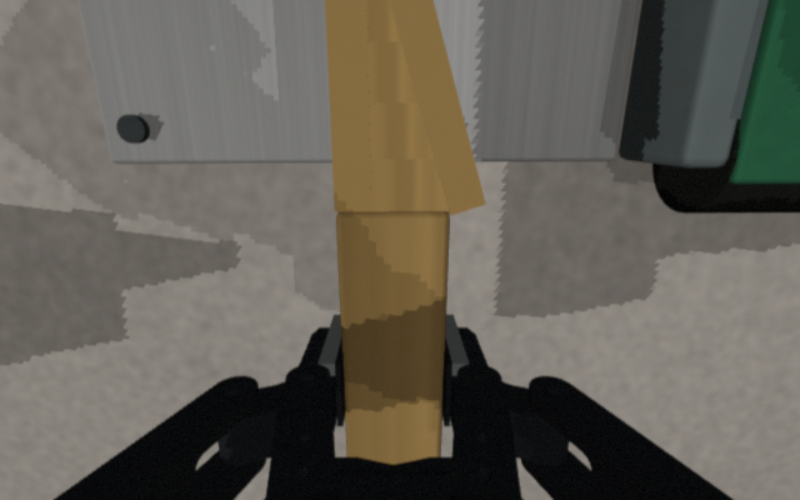

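```bash
python3 -m pendant '{"grip":[1,1,1,1,1,1,1],"travel":[[0,-0.1,2],[0,-0.1,3.3],[0,-0.1,3.8],[1.2,-0.1,3.8],[2.4,-0.1,3.8],[3.2,-0.1,3.8],[3.2,-0.1,3.8]],"turn":[0,0,0,0,0,0,0]}'
python3 - <<'E'
from h import *
d=cams.calibration("wrist")
rep(); 
T=cam("top");im=cams.capture("top");a=cv2.resize(im[150:260,260:420],None,fx=5,fy=5,interpolation=2)
cv2.imwrite("pics/t5.png",a)
E
```

```text
t: 7.7
tcp_pos: [558.3, -236.4, 19.5]
orientation: [2.067, 2.365, 0.002]
ft_force: [0.2, 2.6, 3.9]
finger_gap: 0.362
st [  36.9 -229.1] z 19.5 yawerr -0.0012 F st [0.57 2.55] 3.94 M [ 0.45 -0.06 -0.05] t 7.7
```

View pics/t5.png

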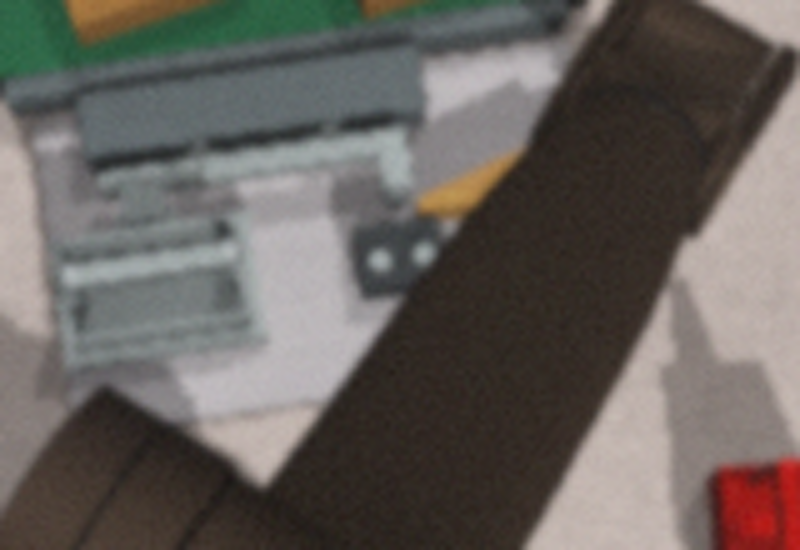

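```bash
python3 -m pendant '{"grip":[1,1,1,1,1,1],"travel":[[0,0,-0.1],[0.7,0,-0.1],[1.4,0,-0.1],[2.1,0,-0.1],[2.1,0,-0.1],[2.1,0,-0.1]],"turn":[0,0,0,0,0,0]}'; python3 -c "
from h import *
rep()"; python3 -m pendant '{"grip":[1,1,1,1,1],"travel":[[0,-0.1,0],[0,-0.15,0],[0,-0.2,0],[0,-0.2,0],[0,-0.2,0]],"turn":[0,0,0,0,0]}';python3 -c "
from h import *
rep()"
```

```text
t: 8.35
tcp_pos: [555.0, -216.4, 19.6]
orientation: [-2.069, -2.364, -0.001]
ft_force: [0.7, 0.8, 3.6]
finger_gap: 0.367
st [  36.3 -208.8] z 19.6 yawerr -0.0021 F st [0.85 0.69] 3.6 M [ 0.08 -0.01 -0.01] t 8.35
t: 8.85
tcp_pos: [553.4, -217.2, 19.6]
orientation: [2.069, 2.363, 0.001]
ft_force: [4.1, 3.6, 4.0]
finger_gap: 0.368
st [  34.6 -209.4] z 19.6 yawerr -0.0023 F st [4.57 2.97] 4.0 M [ 0.41 -0.63 -0.07] t 8.85
```

```bash
python3 -m pendant '{"grip":[1,1,1,1,1,1,1,1],"travel":[[0,0,-0.1],[0.4,0,-0.1],[0.8,0,-0.1],[1.2,0,-0.1],[1.6,0,-0.1],[2.0,0,-0.1],[2.0,0,-0.1],[2.0,0,-0.1]],"turn":[0,0,0,0,0,0,0,0]}' 90; python3 -c "
from h import *
rep()"; python3 -m pendant '{"grip":[1,1,1,1,1,1,1],"travel":[[0.3,0,0],[0.6,0,0],[0.9,0,0],[1.2,0,0],[1.4,0,0],[1.4,0,0],[1.4,0,0]],"turn":[0,0,0,0,0,0,0]}';python3 -c "
from h import *
rep()"
```

```text
t: 9.65
tcp_pos: [549.9, -198.3, 20.0]
orientation: [2.066, 2.365, -0.003]
ft_force: [0.4, -4.9, -1.1]
finger_gap: 0.361
st [  33.7 -190.1] z 20.0 yawerr -0.0003 F st [-0.23 -4.94] -1.09 M [-0.9  -0.27  0.01] t 9.65
t: 10.35
tcp_pos: [548.2, -185.3, 20.3]
orientation: [2.065, 2.364, -0.005]
ft_force: [0.8, -7.3, -1.4]
finger_gap: 0.36
st [  33.8 -177.1] z 20.3 yawerr 0.0001 F st [-0.22 -7.3 ] -1.35 M [-1.33 -0.19 -0.04] t 10.35
```

```bash
python3 -m pendant '{"grip":[1,1,1,1,1,1,1],"travel":[[0.3,0,0],[0.6,0,0],[0.9,0,0],[1.2,0,0],[1.5,0,0],[1.5,0,0],[1.5,0,0]],"turn":[0,0,0,0,0,0,0]}'; python3 -c "
from h import *
rep()"; python3 -m pendant '{"grip":[1,1,1,1],"travel":[[0.2,0,0],[0.4,0,0],[0.4,0,0],[0.4,0,0]],"turn":[0,0,0,0]}';python3 -c "
from h import *
rep()"
```

```text
t: 11.05
tcp_pos: [546.2, -170.9, 20.3]
orientation: [2.064, 2.364, -0.006]
ft_force: [0.7, -8.8, -1.7]
finger_gap: 0.362
st [  33.7 -162.5] z 20.3 yawerr 0.0001 F st [-0.45 -8.86] -1.67 M [-1.47 -0.18 -0.02] t 11.05
t: 11.45
tcp_pos: [545.7, -167.2, 20.4]
orientation: [2.064, 2.364, -0.006]
ft_force: [0.2, -9.7, -0.6]
finger_gap: 0.361
st [  33.7 -158.8] z 20.4 yawerr 0.0003 F st [-1.14 -9.64] -0.64 M [-1.62 -0.12 -0.01] t 11.45
```

```bash
for i in 1; do python3 -m pendant '{"grip":[1,1,1,1],"travel":[[0.15,0,0],[0.3,0,0],[0.3,0,0],[0.3,0,0]],"turn":[0,0,0,0]}' >/dev/null; python3 -c "
from h import *
rep()"; done; python3 -m pendant '{"grip":[1,1,1],"travel":[[0.1,0,0],[0.2,0,0],[0.2,0,0]],"turn":[0,0,0]}' >/dev/null;python3 -c "
from h import *
rep()"
```

```text
st [  33.7 -156. ] z 20.4 yawerr 0.0003 F st [ -0.46 -10.1 ] -2.51 M [-1.72 -0.14  0.01] t 11.85
st [  33.7 -154.1] z 20.5 yawerr 0.0004 F st [ -2.05 -10.89] -2.36 M [-1.84 -0.13 -0.01] t 12.15
```

```bash
python3 -m pendant '{"grip":[1,1,1],"travel":[[0.1,0,0],[0.15,0,0],[0.15,0,0]],"turn":[0,0,0]}' >/dev/null;python3 -c "
from h import *
rep()"; python3 -m pendant '{"grip":[1,1,1],"travel":[[0.1,0,0],[0.1,0,0],[0.1,0,0]],"turn":[0,0,0]}' >/dev/null;python3 -c "
from h import *
rep()"
```

```text
st [  33.7 -152.8] z 20.5 yawerr 0.0005 F st [ -1.92 -10.88] -0.93 M [-1.9  -0.08  0.05] t 12.45
st [  33.7 -151.9] z 20.5 yawerr 0.0004 F st [ -1.96 -11.13] -1.0 M [-1.97 -0.05 -0.  ] t 12.75
```

```bash
python3 -m pendant '{"grip":[1,1,1],"travel":[[0.1,0,0],[0.1,0,0],[0.1,0,0]],"turn":[0,0,0]}' >/dev/null;python3 -c "
from h import *
rep()"; python3 -m pendant '{"grip":[1,1,1],"travel":[[0.1,0,0],[0.1,0,0],[0.1,0,0]],"turn":[0,0,0]}' >/dev/null;python3 -c "
from h import *
rep()"
```

```text
st [  33.7 -151.8] z 20.7 yawerr 0.0007 F st [ -3.07 -14.68] -1.7 M [-2.31 -0.   -0.01] t 13.05
st [  33.7 -151.7] z 20.8 yawerr 0.001 F st [ -3.89 -16.27] -1.6 M [-2.71  0.08 -0.04] t 13.35
```

```bash
python3 -m pendant '{"grip":[1,1,1,1],"travel":[[-0.1,-0.1,0],[-0.2,-0.1,0],[-0.25,-0.15,0],[-0.25,-0.15,0]],"turn":[0,0,0,0]}' >/dev/null;python3 -c "
from h import *
rep()"
```

```text
st [  33.6 -151.8] z 20.7 yawerr -0.0009 F st [ 2.82 -8.82] -2.79 M [-1.57 -0.49 -0.13] t 13.75
```

```bash
python3 -m pendant '{"grip":[1,1,0.6,0.5,0.4,0.4,0.4],"travel":[[-0.1,0.05,0],[-0.25,0.05,0],[-0.25,0.05,0],[-0.25,0.05,0],[-0.25,0.05,0],[-0.25,0.05,0],[-0.25,0.05,0]],"turn":[0,0,0,0,0,0,0]}';python3 -c "
from h import *
rep()"; python3 -m pendant '{"grip":[0.4,0.4,0.4,0.4,0.4,0.4],"travel":[[0,0,-1.5],[0,0,-4],[0,0,-8],[0,0,-13],[0,0,-17],[0,0,-17]],"turn":[0,0,0,0,0,0]}'
python3 - <<'E'
from h import *
s=rep(); C=cam("wrist"); im=cams.capture("wrist"); cv2.imwrite("pics/w6.png",cv2.resize(im,None,fx=1.25,fy=1.25))
for d in models.trace("prop","wrist"):
    print(d["score"],d["extent"]); w=wo(33.7,-142,0)
    r=fit([w[0],w[1],1.706],[P+[0,0,12] for P in PROP],[(C,d["pixels"].astype(np.float32))]); print(r,st(r[0]))
E
```

```text
t: 14.45
tcp_pos: [543.9, -160.1, 20.2]
orientation: [-2.068, -2.364, 0.0]
ft_force: [0.1, -0.3, 0.5]
finger_gap: 0.598
st [  33.  -151.5] z 20.2 yawerr -0.0017 F st [ 0.05 -0.36] 0.51 M [-0.04  0.   -0.04] t 14.45
t: 15.05
tcp_pos: [548.3, -162.3, 200.0]
orientation: [2.058, 2.353, 0.006]
ft_force: [0.9, -0.3, 1.0]
finger_gap: 0.601
st [  36.9 -154.3] z 200.0 yawerr -0.0018 F st [ 0.89 -0.4 ] 0.96 M [ 0.03  0.02 -0.03] t 15.05
0.63 [289.0, 0.0, 45.4, 219.6]
(array([ 543.25663996, -149.08506785,    1.70723352]), np.float64(0.9726646542549133)) [  33.75295907 -140.50630948]
0.21 [326.5, 0.0, 70.6, 93.5]
(array([554.7848284 , -93.14638133,   1.2001041 ]), np.float64(0.4147599935531616)) [ 52.70506155 -86.62817301]
```

View pics/w6.png

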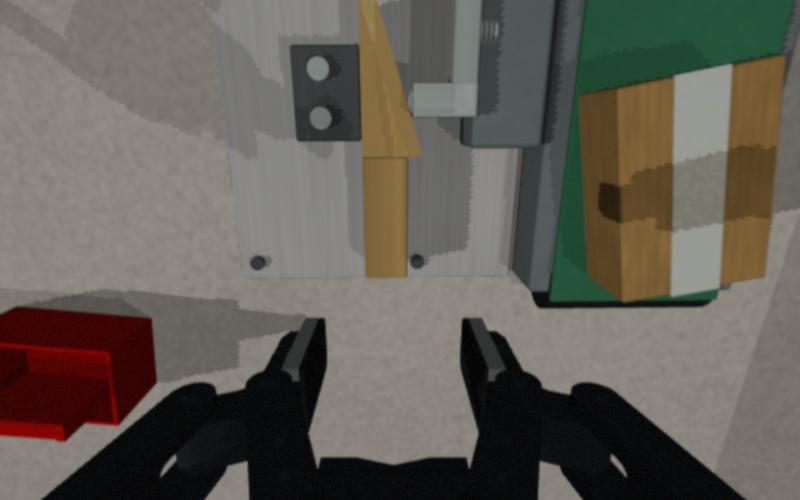

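```bash
python3 -m pendant '{"grip":[0.4,0.4,0.4,0.4,0.4,0.4,0.4],"travel":[[4.5,-1,-2],[9,-2,-3],[13.5,-3,-3],[18,-3.7,-3],[21,-3.7,-3],[21,-3.7,-3],[21,-3.7,-3]],"turn":[0,0,0,0,0,0,0]}'
python3 - <<'E'
from h import *
s=rep(); C=cam("wrist"); im=cams.capture("wrist")
print("pred handle ends",proj(C,[wo(0,113-57,121),wo(0,113+57,121),wo(0,113,121)]).round()*1.25)
cv2.imwrite("pics/w7.png",cv2.resize(im,None,fx=1.25,fy=1.25)); np.savez("w7.npz",K=C[0],R=C[1],t=C[2])
for l in("crumb_box","handle","catch","nose"):
  for d in models.trace(l,"wrist"): print(l,d["score"],d["extent"])
E
```

```text
t: 15.85
tcp_pos: [478.9, 43.2, 219.0]
orientation: [-2.066, -2.364, 0.003]
ft_force: [-1.0, -0.5, 0.3]
finger_gap: 0.601
st [-4.2 58.7] z 219.0 yawerr -0.0003 F st [-1.09 -0.39] 0.3 M [ 0.02 -0.05 -0.03] t 15.85
pred handle ends [[400.  262.5]
 [400.   62.5]
 [400.  170. ]]
crumb_box 0.87 [274.4, 53.5, 100.0, 158.5]
crumb_box 0.82 [162.9, 384.2, 24.5, 15.8]
handle 0.82 [166.5, 383.6, 24.4, 15.3]
handle 0.74 [274.1, 52.5, 103.2, 160.3]
catch 0.91 [358.7, 99.1, 70.9, 212.7]
catch 0.36 [228.1, 2.7, 410.0, 397.3]
nose 0.89 [362.3, 98.7, 66.9, 214.3]
```

View pics/w7.png

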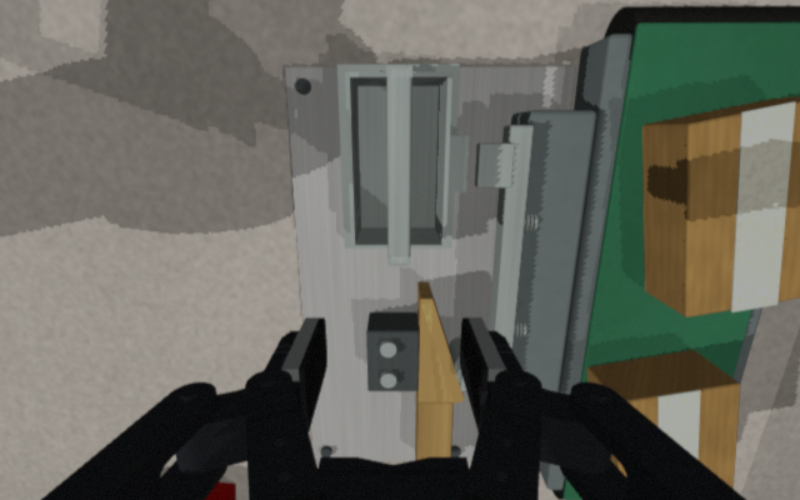

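```bash
python3 -m pendant '{"grip":[0.4,0.4,0.4,0.4,0.4,0.4,0.4],"travel":[[3,0.3,2],[5.4,0.3,5],[5.4,0.3,9],[5.4,0.3,11.5],[5.4,0.3,12.2],[5.4,0.3,12.2],[5.4,0.3,12.2]],"turn":[0,0,0,0,0,0,0]}';python3 -c "
from h import *
rep()"
```

```text
t: 16.8
tcp_pos: [476.9, 96.3, 99.8]
orientation: [2.069, 2.362, 0.003]
ft_force: [-0.1, 0.1, 0.4]
finger_gap: 0.601
st [  1.1 111.5] z 99.8 yawerr -0.0029 F st [-0.07  0.07] 0.36 M [ 0.01 -0.04  0.05] t 16.8
```

```bash
python3 -m pendant '{"grip":[0.6,0.8,1,1,1,1,1],"travel":[[0.1,-0.1,0.2],[0.1,-0.1,0.2],[0.1,-0.1,0.2],[0.1,-0.1,0.2],[0.1,-0.1,0.2],[0.1,-0.1,0.2],[0.1,-0.1,0.2]],"turn":[0,0,0,0,0,0,0]}' 80;python3 -c "
from h import *
rep()"
```

```text
t: 17.5
tcp_pos: [474.8, 97.5, 97.5]
orientation: [2.068, 2.364, 0.0]
ft_force: [-2.8, -0.1, 5.8]
finger_gap: 0.145
st [ -0.9 113.1] z 97.5 yawerr -0.0016 F st [-2.77  0.25] 5.8 M [-0.01  0.43  0.03] t 17.5
```

```bash
python3 -m pendant '{"grip":[1,1,1,1,1],"travel":[[0,-0.07,-0.1],[0,-0.07,-0.3],[0,-0.07,-0.6],[0,-0.07,-0.9],[0,-0.07,-0.9]],"turn":[0,0,0,0,0]}';python3 -c "
from h import *
rep()"
```

```text
t: 18.0
tcp_pos: [473.5, 97.6, 105.3]
orientation: [-2.069, -2.363, 0.001]
ft_force: [0.3, 1.2, -4.7]
finger_gap: 0.148
st [ -2.2 113.3] z 105.3 yawerr -0.0022 F st [0.44 1.19] -4.74 M [ 0.04 -0.14  0.05] t 18.0
```

```bash
python3 -m pendant '{"grip":[1,1,1,1,1,1,1,1,1,1,1,1,1,1],"travel":[[0,0,-1],[0,0,-3],[0,0,-6],[0,0,-9],[2,0,-10],[5,0,-10],[9,-0.1,-10],[13,-0.1,-10],[17,-0.2,-10],[21,-0.2,-10],[24,-0.2,-10],[25.7,-0.2,-10],[25.7,-0.2,-10],[25.7,-0.2,-10]],"turn":[0,0,0,0,0,0,0,0,0,0,0,0,0,0]}';python3 - <<'E'
from h import *
rep()
im=cams.capture("top");a=cv2.resize(im[100:280,160:460],None,fx=2.6,fy=2.6,interpolation=2); cv2.imwrite("pics/t8.png",a)
E
```

```text
t: 19.4
tcp_pos: [437.5, 351.3, 205.2]
orientation: [2.068, 2.364, -0.003]
ft_force: [-0.3, 0.0, -4.0]
finger_gap: 0.145
st [ -3.7 369.6] z 205.2 yawerr -0.0015 F st [-0.33  0.05] -4.02 M [-0.    0.   -0.06] t 19.4
```

View pics/t8.png

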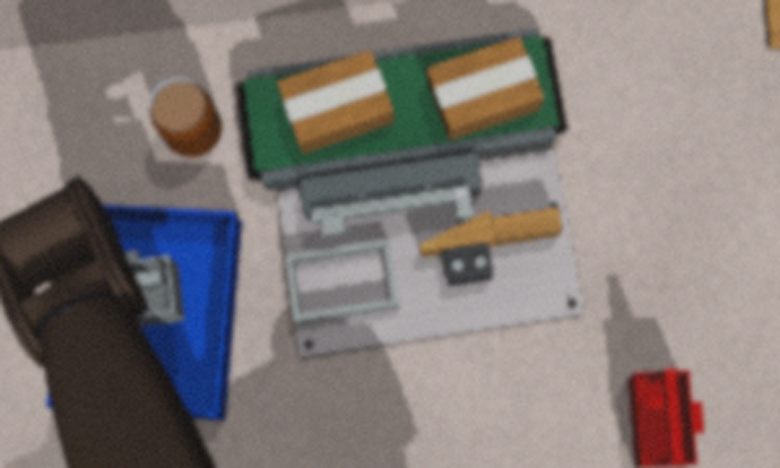

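```bash
python3 -m pendant '{"grip":[1,1,1,1,1,1,1],"travel":[[0,0,3],[0,0,6.5],[0,0,9],[0,0,10.3],[0,0,10.9],[0,0,10.9],[0,0,10.9]],"turn":[0,0,0,0,0,0,0]}';python3 -c "
from h import *
rep()"; python3 -m pendant '{"grip":[1,1,1,1,1,1],"travel":[[0,0,0.1],[0,0,0.2],[0,0,0.3],[0,0,0.4],[0,0,0.4],[0,0,0.4]],"turn":[0,0,0,0,0,0]}' ;python3 -c "
from h import *
rep()"
```

```text
t: 20.15
tcp_pos: [439.0, 352.3, 98.1]
orientation: [2.069, 2.363, 0.004]
ft_force: [-0.3, -0.1, -5.4]
finger_gap: 0.147
st [ -2.1 370.4] z 98.1 yawerr -0.0024 F st [-0.28 -0.08] -5.4 M [ 0.02  0.01 -0.02] t 20.15
t: 20.75
tcp_pos: [437.6, 352.0, 92.2]
orientation: [-2.069, -2.364, 0.0]
ft_force: [1.2, -0.5, -5.1]
finger_gap: 0.144
st [ -3.5 370.2] z 92.2 yawerr -0.002 F st [ 1.15 -0.68] -5.11 M [-0.02 -0.02  0.03] t 20.75
```

```bash
python3 -m pendant '{"grip":[1,1,1,1,1],"travel":[[0,0,0.05],[0,0,0.1],[0,0,0.15],[0,0,0.2],[0,0,0.2]],"turn":[0,0,0,0,0]}';python3 -c "
from h import *
rep()"
```

```text
t: 21.25
tcp_pos: [438.0, 352.1, 91.7]
orientation: [2.069, 2.364, 0.0]
ft_force: [-4.6, -1.7, 5.3]
finger_gap: 0.14
st [ -3.1 370.3] z 91.7 yawerr -0.0019 F st [-4.83 -1.1 ] 5.3 M [-0.42  0.72 -0.03] t 21.25
```

Box is on the tray floor (force reversed at the expected height 91.5). Release, retreat straight up, and check.

```bash
python3 -m pendant '{"grip":[0.9,0.8,0.7,0.6,0.5,0.5,0.5],"travel":[[0,0,-0.1],[0,0,-0.1],[0,0,-0.1],[0,0,-0.1],[0,0,-0.1],[0,0,-0.1],[0,0,-0.1]],"turn":[0,0,0,0,0,0,0]}'; python3 -m pendant '{"grip":[0.5,0.5,0.5,0.5,0.5,0.5,0.5,0.5],"travel":[[0,0,-1],[0,0,-3],[0,0,-7],[0,0,-11],[-5,0,-15],[-9,0,-18],[-12,0,-19],[-12,0,-19]],"turn":[0,0,0,0,0,0,0,0]}'
python3 - <<'E'
from h import *
rep()
im=cams.capture("scene");a=cv2.resize(im[80:350,170:510],None,fx=2.2,fy=2.2,interpolation=2); cv2.imwrite("pics/s9.png",a)
b=cams.capture("wrist"); cv2.imwrite("pics/w9.png",cv2.resize(b,None,fx=1.25,fy=1.25))
E
```

```text
t: 21.95
tcp_pos: [437.8, 352.0, 91.3]
orientation: [2.069, 2.364, 0.0]
ft_force: [0.5, -0.0, 0.6]
finger_gap: 0.497
t: 22.75
tcp_pos: [455.9, 230.2, 286.5]
orientation: [2.07, 2.355, 0.01]
ft_force: [0.6, 0.0, -0.3]
finger_gap: 0.497
st [ -1.8 247. ] z 286.5 yawerr -0.0065 F st [ 0.62 -0.07] -0.31 M [ 0.06  0.   -0.06] t 22.75
```

View pics/s9.png

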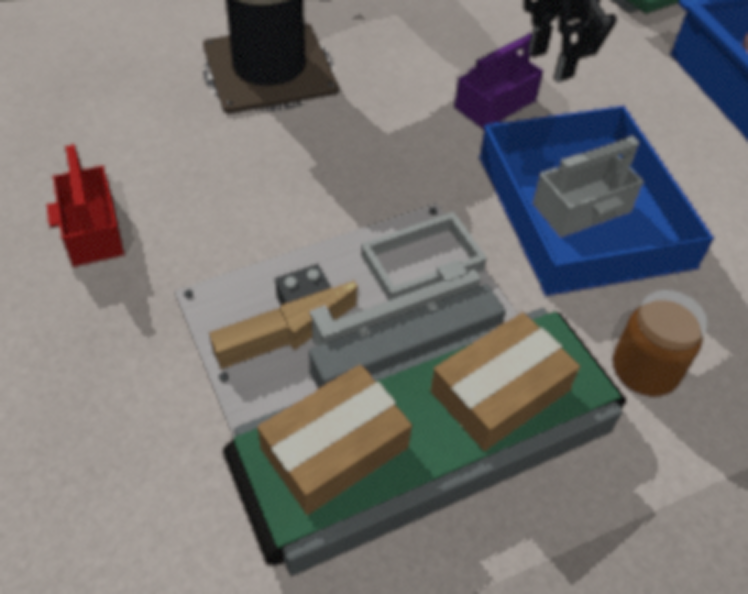

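View pics/w9.png

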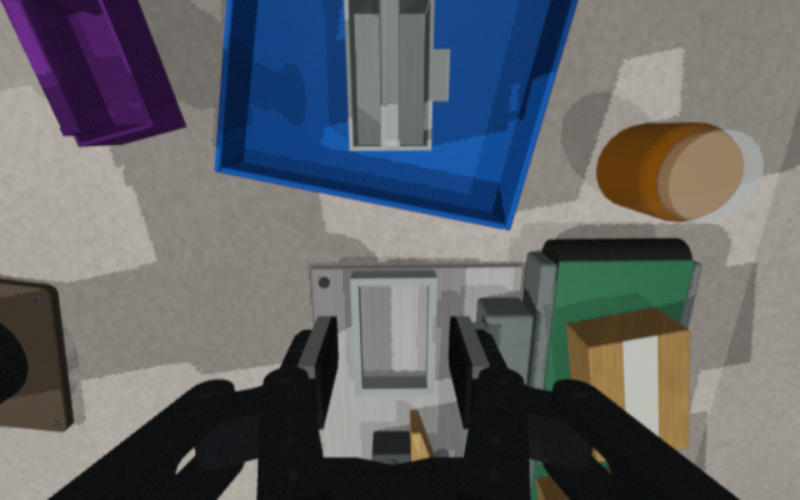

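The silver box stands upright in the blue tray (scene crop 590,185). The prop is still between block and roller (285,325), and the jar and both cartons are unmoved. The gripper is clear of everything.

```bash
python3 -c "
from station import hand_in; print(hand_in())"
```

```text
the job is handed in; nothing more can be done
None
```

The steel crumb box is out of the machine and standing upright in the blue tray. The prop is holding the catch back by itself. I handed the job in at about 23 s of the 58 s allowed.

- **Prop:** I felt for the backing block and found its face at about station x 18 mm. I then pushed the prop in along it. The push took about 11 N until the resistance rose sharply 1 mm further on, where I stopped at 16 N. The prop's nose was then about 64 mm past the roller, within the 57–96 mm expected. I pressed it lightly against the block, eased off the push and let go.
- **Catch:** Its travel was not measured directly. The sharp stop, the nose clear of the lug in the close-up view and the box lifting out with only its own weight (about 4.5 N) all point to fully back.
- **Crumb box:** I lowered it until the force reversed at the expected floor height (TCP 91.7 mm against 91.5 predicted), then released it and moved up and away.
- **Last pictures:** The box is upright near the middle of the tray. The prop is still between block and roller, and the jar, the cartons and the red and purple look-alikes are where they were. The gripper touches nothing.

No check failed. One disagreed briefly: at the end of the push about 4 N of sideways force was on the gripper, so I pressed the prop onto the block before letting go. The prop may also have sat about 1 mm above the deck when I released it. It held its position in every later picture.

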